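# Roll the pipe offcut up the gutter and shut the keeper behind it

## Task

In the aluminium two-gutter rack, push the pipe offcut (the long round part) with the fingertips up its gutter, over the hump and down into the seat against the tall end stop; roll it, do not pick it up. Then push the rack's swinging keeper arm fully across that gutter, behind the offcut, so that it cannot roll back. Leave the bearing (the narrow round part) at the foot of the other gutter and do not disturb the other things on the bench.

Things in the scene. Friction and masses are not known exactly. Their poses are not given: they have to be found in the camera images.
- rack: Fixed rack, plywood base 310 x 164 mm, two straight parallel aluminium gutters side by side. Origin on the bench top; x uphill along the gutters (level), y to the left looking uphill, z up. Gutter centre lines at y = +40 and -40 mm, each 56 wide inside, a 24 wide divider between. Walls and divider stand only 12 above the gutter floor, at most 61 above the bench.
- foot_lip (a point): Middle of the top edge of the lip across the foot (low end) of both gutters: rack x = -145 mm, 10 thick, top 30 mm above the bench. The gutter floor is 18 mm above the bench just uphill of it and rises straight, at 8 degrees, to the hump.
- hump (a point): Middle of the hump line, the highest line of both gutter floors, at rack x = +75 mm, 48 above the bench. Past it the floor falls at 12 degrees to the tall end stop, whose face is at rack x = +122 and whose top is 80 above the bench; that dip is the seat.
- pipe_offcut: Polished steel pipe offcut, 44 mm diameter, 50 long, dark bore in its ends, about 0.2 kg, lying across its gutter. Origin at its centre, y its own axis (x and z turn as it rolls). It starts at the foot lip of either gutter, centre at rack x = -120, 43 high; rolls back there unless past the hump. Centre 70 high on the hump; seated at rack x = +100, 66 high.
- bearing: Steel ball bearing, 44 mm diameter, 18 mm wide, with ringed faces and a small bore, standing on edge at the foot of the other gutter. Origin at its centre; y is its own axis. To be left there.
- keeper (a joint): Swing of the keeper arm, rad, -1.45 to +1.45. It turns about an upright pin on the divider at rack x = +67, y = 0 mm. Near 0 (start) it points downhill along the divider; positive swings its free end over the left (+y) gutter, negative over the right; at +-1.45 it lies across that gutter just behind a seated part. Stays where left; about 0.6 N at the tab moves it.
- keeper_tab (a point): Middle of the upright round tab at the free end of the keeper arm: 12 mm diameter, from 63 to 101 mm above the bench (this point is 82), 54 mm from the pin. The arm from pin to tab is 9 wide, 64 to 75 mm above the bench.
- seat_left (a point): Centre of a part seated against the end stop in the left (+y) gutter, 66 mm above the bench.
- seat_right (a point): Centre of a part seated against the end stop in the right (-y) gutter, 66 mm above the bench.
- clip_tin: Open grey tin of clips, 68 mm diameter, 48 tall, beside the rack. Bystander. Origin at its underside.
- marker: Marker pen, 101 mm long, 12 thick, lying beside the rack. Bystander.
- white_plug: White connector, 57 x 33 x 13 mm, beyond the rack's foot. Bystander.
- tape_loose: Roll of masking tape lying flat, 101 mm diameter, 25 tall. Bystander.
- pry_tool_1: Grey pry tool, 195 mm long, 9 thick, lying flat. Bystander.
Not all that is in view belongs to the job. What is shaped like the pipe_offcut but green or red is not meant.

How it is judged:
On the way, in this order (a step that is already met when the one before it is completed fails the run):
1. the pipe offcut rests in the seat against the end stop (x of pipe_offcut in the frame of rack between 0.0936 and 0.1056 m and z of pipe_offcut in the frame of rack between 0.0595 and 0.0715 m and linear speed of pipe_offcut below 0.03 m/s), for 0.2 s.
2. the keeper arm is swung across the offcut's gutter (((y of pipe_offcut in the frame of rack above 0.02 m and value of joint keeper above 1.15 rad) or (y of pipe_offcut in the frame of rack below -0.02 m and value of joint keeper below -1.15 rad))), for 0.2 s.
At the end, for the whole second after the job is handed in: The pipe offcut lies still in the seat of its own gutter, centre within 6 mm of the seated place along the gutter and in height; the keeper is swung at least 1.15 rad towards that gutter; the bearing is within 12 mm of its start (x of pipe_offcut in the frame of rack between 0.0936 and 0.1056 m and z of pipe_offcut in the frame of rack between 0.0595 and 0.0715 m and ((y of pipe_offcut in the frame of rack above 0.02 m and value of joint keeper above 1.15 rad) or (y of pipe_offcut in the frame of rack below -0.02 m and value of joint keeper below -1.15 rad)) and linear speed of pipe_offcut below 0.02 m/s and distance of bearing from where it was at the start of the episode below 0.012 m); the robot touches nothing.
It fails at once if the pipe offcut is lifted more than about 12 mm off the gutter floor (z of pipe_offcut in the frame of rack above 0.083 m or (x of pipe_offcut in the frame of rack below 0 m and z of pipe_offcut in the frame of rack above 0.073 m) or (x of pipe_offcut in the frame of rack below -0.06 m and z of pipe_offcut in the frame of rack above 0.064 m)).
It fails at once if the pipe offcut leaves the rack (z of pipe_offcut in the frame of rack below 0.03 m or x of pipe_offcut in the frame of rack below -0.17 m).
It fails at once if the bearing is moved more than 20 mm (distance of bearing from where it was at the start of the episode above 0.02 m).
It fails at once if a loose bystander is moved more than 20 mm (distance of any of clip_tin, marker, white_plug, tape_loose, pry_tool_1 from where it was at the start of the episode above 0.02 m).
It also fails if it takes over 51 s, if anything falls off the work surface, if the arm or the gripper's body presses on something with over 40 N, if the wrist force passes 120 N, or if a joint passes its speed limit or range.

## Robot

A 7-joint arm with a two-finger parallel gripper is mounted at the origin on a cart in front of the work surface, level with it; the furniture and walls round the work are solid. World frame = base frame: x ahead of the robot, y to its left, z up, the work surface at z = 0. Lengths are in m, angles in rad, forces in N, time in s.
With the tool pointing down it reaches from about 0.4 to 0.875 m from the base axis. Payload 19.3 kg.
Tool frame: the origin (TCP) lies at the very end of the fingers, on their centre line; the grasp point (between the pads) lies 19 mm behind it; z points along the fingers, y is the line along which they close (so a half turn about z gives the same grasp; the last joint's range is limited). The gripper opens to 85 mm and grips with 20 to 120 N. Pads are 22 mm wide; open, the fingers measure 114 mm over their backs; the gripper's body (76 mm by 85 mm) begins 54 mm behind the grasp point. The pads swing forward as they close: fully open they stand 13 mm farther back than shut.
Start: joints at [-1.307, 0.521, -0.036, 1.599, 0.021, 1.021, -0.113], TCP at [0.205, 0.59, 0.231] pointing down, gripper open.
Joint ranges: [-2.91, 2.91], [-0.3, 2.13], [-1.5, 1.42], [0.17, 2.43], [-1.26, 4.41], [0.16, 1.93], [-2.52, 2.52]. Speed limits (rad/s): [1.89, 1.89, 2.39, 2.39, 3.01, 3.01, 3.01].

## Interface

Orientations are given as [roll, pitch, yaw] about the fixed x, y, z axes, in that order (R = Rz(yaw) Ry(pitch) Rx(roll)).
In Python, from workcell import monitor, optics, job_done gives the robot as it stands.
- The arm moves only by the shell command python3 -m handwheel 'ROWS' [FORCE]. ROWS is JSON, a list of rows, each an object of numbers: "dx", "dy", "dz": the shift along the tool's x, y, z in cm; "wx", "wy", "wz": the turn, a rotation vector about the tool's x, y, z in rad; "claw": the opening in per cent of the stroke, from 0 (shut) to 100 (fully open). A call has 1 to 8 rows; each row shifts and turns the commanded pose from where the row before left it, along the tool's axes as they then stand; what a row does not reach is not made up. A row lasts 1/8 s, in which the tool goes at most 62.5 mm and 10.7 degrees, less where a joint would pass 70% of its speed; a pose out of reach is approached as far as the arm can. A call with a gripper value outside its range is refused whole. The fingers move at their own pace and stop on an object; FORCE is the grip in N (left out, the last holds). Time passes only in rows, so rows that do not move let the fingers close. It gives the time, the measured TCP pose, the force, the opening and the grip force at its end, in the units of the state.
- monitor.observe(): the state, without advancing time (a new reading comes with each control period).
- optics.grab_frame(name): name is "side" or "top" or "wrist"; returns a dict with "frame" (420x560x3 uint8, blue, green, red), "fovy" (degrees; the focal length in pixels is half the picture's height over the tangent of half this angle, whatever the lens; pixels are square), "cx", "cy" (the principal point, pixels), "R" (3x3) and "t" (3): a world point X has camera coordinates R X + t. Camera axes: x right, y down, z forward; pixel columns grow to the right and rows downward; lengths in m; the calibration is good to about 2 mm. A picture is of the moment at which its call begins. There is no depth.
- job_done(): hands the job in; it is judged then, once.
Trained networks look in the newest picture that a camera, given by its name, has taken for a name from the list of things; names that differ only in an ending like _2 or _b are one class to them, and where a whole thing is asked for, a point or a joint stands for the part that bears it (a point fixed in the world has none). Each returns a list of dicts, best first, with "p" (0 to 1); they miss things now and then, are a little off and sometimes report something else, mostly with a low value. They report only what shows in the picture. A call takes as long as a camera call. They do not tell look-alikes from the thing itself.
- optics.masks_of(name, camera): "region" (420x560 bool, what is visible of it) and "rect" ([left, top, width, height] in pixels, round what is visible of it).
The state is a dict: "clock": time; "qpos": joint angles; "qd": joint speeds; "joint_efforts": joint torques, N m; "position": TCP position; "tool_rot": TCP orientation; "force": force on the tool from outside, world axes, zero at the start; "moment": the same for the moment, N m; "grip_width": finger opening in m; "finger_force": force on a finger pad.
Only numpy, scipy, OpenCV 4.12 (cv2) and the standard library are available. Lean on these libraries where they do the work, as an engineer would, in place of code of your own. Each camera call takes 0.05 s, during which the arm holds its last target. There are 200 camera calls.

## Working session

There is one attempt and no reset: what is moved stays moved. The work goes in short steps, Python scripts to look and compute and a shell command to move; the robot and the scene stay as the last step left them, time stands still between calls to the robot, and variables do not carry over. Pictures are saved under pics/ and viewed, at most 10 in all, crops included, and the job is handed in when it is done.

```bash
mkdir -p pics; ls
cat > h.py <<'E'
import numpy as np, cv2
from workcell import monitor, optics, job_done
def grab(n,save=None):
    f=optics.grab_frame(n)
    if save: cv2.imwrite('pics/'+save,f['frame'])
    f['f']=210/np.tan(np.radians(f['fovy'])/2); f['R']=np.array(f['R']); f['t']=np.array(f['t']); return f
def proj(f,X):
    c=np.atleast_2d(X)@f['R'].T+f['t']; return c[:,:2]/c[:,2:]*f['f']+[f['cx'],f['cy']]
def onz(f,uv,z):
    d=f['R'].T@np.array([(uv[0]-f['cx'])/f['f'],(uv[1]-f['cy'])/f['f'],1]); o=-f['R'].T@f['t']
    return o+d*(z-o[2])/d[2]
E
python3 - <<'E'
from h import *
a=grab('top','top.png'); b=grab('side','side.png')
for c in ('top','side'):
    for n in ('pipe_offcut','bearing','keeper_tab','rack'):
        for m in optics.masks_of(n,c)[:4]: print(c,n,m['p'],m['rect'])
s=monitor.observe(); print(s)
for f in(a,b): print(f['fovy'],f['cx'],f['cy'],-f['R'].T@f['t'])
E
```

```text
pics
top pipe_offcut 0.88 [360.1, 205.5, 11.9, 19.0]
top pipe_offcut 0.79 [407.4, 260.0, 23.1, 23.3]
top pipe_offcut 0.56 [360.6, 158.8, 20.3, 20.1]
top keeper_tab 0.67 [297.1, 220.3, 26.9, 9.7]
top rack 0.96 [268.3, 198.5, 107.7, 62.0]
side pipe_offcut 0.76 [296.5, 245.6, 21.5, 21.8]
side pipe_offcut 0.74 [259.5, 300.2, 26.8, 23.3]
side bearing 0.61 [273.7, 255.5, 10.9, 15.6]
side rack 0.75 [245.0, 206.1, 83.6, 84.8]
{'clock': 0.5, 'qpos': array([-1.30716926,  0.52143445, -0.03632045,  1.59956725,  0.02117894,
        1.02105818, -0.11280516]), 'qd': array([ 0.00023649,  0.00049811, -0.00249116, -0.00152432,  0.00066183,
       -0.0005228 ,  0.00234144]), 'joint_efforts': array([-1.69694478e-03, -9.26281071e+01,  1.97727218e+00, -3.70067883e+01,
        1.79672852e-02,  2.47683471e-03,  5.65975495e-05]), 'position': array([0.20478488, 0.59046064, 0.23124495]), 'tool_rot': array([-3.14150756e+00, -2.24908710e-05,  2.80772545e+00]), 'force': array([-0.29722465,  0.20658169,  0.74180301]), 'moment': array([ 0.02337146,  0.02956292, -0.0008566 ]), 'finger_force': 0.0, 'grip_width': 0.08572125064845051}
45.808493069747804 274.235936483784 209.42958287660025 [0.37694379 0.01948463 1.45538812]
55.80511498323632 281.26356552951694 209.90817412841136 [ 0.16774426 -1.05319631  0.62942966]
```

View pics/top.png

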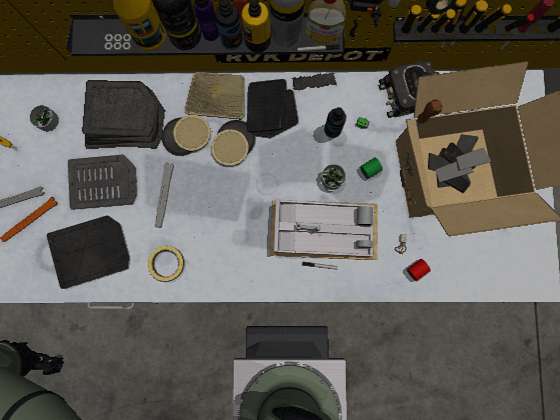

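View pics/side.png

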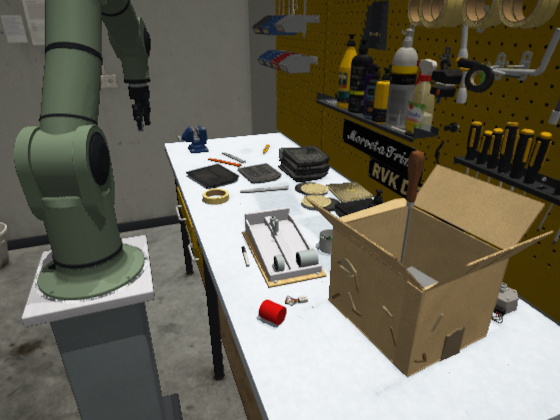

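The top view shows the rack at (270–376, 200–260) with its foot at the right. Candidates for the offcut are grey parts at (365,215) and (363,243), a red one at (419,270) and a green one at (371,168). I take the wide grey one at (365,215) as the offcut, in the gutter farther from the robot, and check it in a close crop.

Run:
```python
from h import *
f=grab('top'); im=f['frame']
m=optics.masks_of('rack','top')[0]['region'].astype(np.uint8)
r=cv2.minAreaRect(cv2.findNonZero(m)); bp=cv2.boxPoints(r)
print(r); print([onz(f,p,0.03).round(3) for p in bp])
g=grab('side')
c1=cv2.resize(im[190:270,258:388],None,fx=6,fy=6,interpolation=cv2.INTER_CUBIC)
c2=cv2.resize(g['frame'][200:295,238:334],None,fx=3,fy=3,interpolation=cv2.INTER_CUBIC)
cv2.imwrite('pics/c1.png',c1); cv2.imwrite('pics/c2.png',c2)
for n in('clip_tin','marker','white_plug','tape_loose','pry_tool'):
    for q in optics.masks_of(n,'top')[:2]:
        x,y,w,h=q['rect']; print(n,q['p'],q['rect'],onz(f,(x+w/2,y+h/2),.01).round(3))
```

```text
((324.3934631347656, 229.4663848876953), (107.40763092041016, 57.6419677734375), 2.2457425594329834)
[array([0.44 , 0.055, 0.03 ]), array([0.607, 0.048, 0.03 ]), array([ 0.593, -0.262,  0.03 ]), array([ 0.427, -0.25 ,  0.03 ])]
clip_tin 0.65 [321.3, 165.2, 22.7, 22.8] [ 0.675 -0.131  0.01 ]
clip_tin 0.59 [157.8, 164.5, 18.2, 63.0] [0.619 0.359 0.01 ]
marker 0.64 [304.2, 261.5, 35.4, 9.8] [ 0.411 -0.095  0.01 ]
white_plug 0.45 [400.3, 235.2, 5.3, 8.6] [ 0.488 -0.331  0.01 ]
tape_loose 0.8 [147.8, 248.5, 35.8, 32.5] [0.417 0.357 0.01 ]
pry_tool 0.73 [157.8, 164.6, 20.1, 65.5] [0.615 0.356 0.01 ]
```

View pics/c1.png

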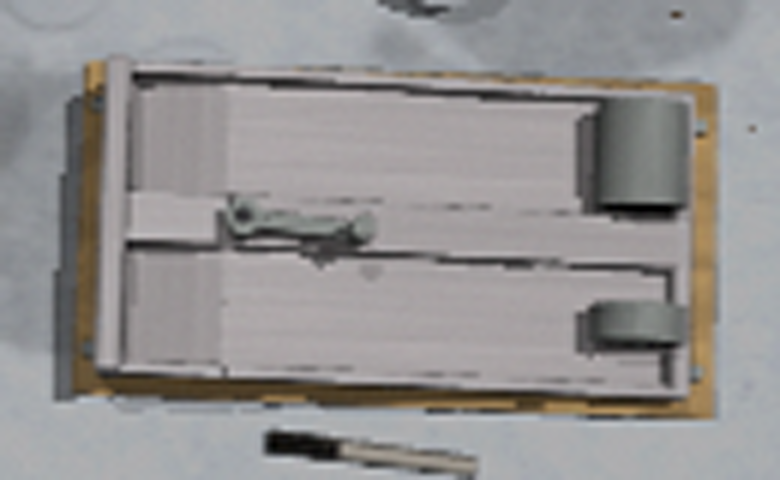

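The crop shows the wide cylinder (640,152) in the upper, i.e. robot-far, gutter. That is the right (-y) gutter looking uphill. The narrow bearing is at (635,325). The keeper pin is at (240,213) and its tab at (362,230). Next I fit the rack pose.

```bash
cat > rackfit.py <<'E'
from h import *
from scipy.optimize import least_squares
def W(p,X):
    X=np.atleast_2d(X); c,s=np.cos(p[2]),np.sin(p[2])
    return np.c_[p[0]+c*X[:,0]-s*X[:,1],p[1]+s*X[:,0]+c*X[:,1],X[:,2]]
E
python3 - <<'E'
from rackfit import *
f=grab('top')
L=[((85,62),(155,-82,12)),((717,85),(-155,-82,12)),((715,415),(-155,82,12)),((75,395),(155,82,12)),
((226,228),(75,0,60)),((240,213),(67,0,78)),((688,240),(-145,0,30)),((128,220),(122,0,80))]
uv=np.array([[258+a/6-.4,190+b/6-.4] for (a,b),_ in L]); X=np.array([x for _,x in L])/1e3
r=least_squares(lambda p:(proj(f,W(p,X))-uv).ravel(),[.515,-.1,1.57],loss='soft_l1',x_scale=[.1,.1,.1])
p=r.x; print(p.round(4)); print((proj(f,W(p,X))-uv).round(1)); np.save('p.npy',p)
P=dict(offcut=(-.12,-.04,.043),seat=(.1,-.04,.066),hump=(.075,-.04,.07),pin=(.067,0,.08),bearing=(-.12,.04,.04))
for k,v in P.items(): print(k,W(p,v)[0].round(4))
for n,c in(('pipe_offcut','top'),):
    for q in optics.masks_of(n,c)[:3]:
        x,y,w,h=q['rect'];print(n,onz(f,(x+w/2,y+h/2),.043+.01).round(3))
th=onz(f,(258+362/6,190+230/6),.101); d=th[:2]-W(p,(.067,0,0))[0,:2]; print('tab',th,np.hypot(*d))
print('uphill yaw deg',np.degrees(p[2]))
E
```

```text
[ 0.5186 -0.0977  1.5378]
[[-1.9  0. ]
 [-1.4 -0.9]
 [-1.2  0.3]
 [-2.   0.5]
 [ 1.6 -0.8]
 [ 2.4  1.1]
 [ 1.   0.4]
 [ 1.3 -0.7]]
offcut [ 0.5546 -0.219   0.043 ]
seat [0.5619 0.0009 0.066 ]
hump [ 0.561  -0.0241  0.07  ]
pin [ 0.5208 -0.0308  0.08  ]
bearing [ 0.4746 -0.2163  0.04  ]
pipe_offcut [ 0.555 -0.222  0.053]
pipe_offcut [ 0.692 -0.241  0.053]
pipe_offcut [ 0.402 -0.366  0.053]
tab [ 0.51232338 -0.08005006  0.101     ] 0.05001351384153858
uphill yaw deg 88.11086124831296
```

Run:
```python
from rackfit import *
f=grab('top'); g=grab('side')
L=[((226,228),(75,0,60)),((240,213),(67,0,78)),((690,250),(-150,0,30)),((128,220),(122,0,80)),((225,85),(75,-68,60)),((688,95),(-150,-68,30)),((690,398),(-150,68,30)),((225,375),(75,68,60))]
uv=np.array([[258+a/6-.4,190+b/6-.4] for (a,b),_ in L]); X=np.array([x for _,x in L])/1e3
r=least_squares(lambda p:(proj(f,W(p,X))-uv).ravel(),[.515,-.1,1.57],loss='soft_l1',x_scale=[.1,.1,.1])
p=r.x; print(p.round(4)); print((proj(f,W(p,X))-uv).round(1).tolist()); np.save('p.npy',p)
for k,v in dict(offcut=(-.12,-.04,.043),seat=(.1,-.04,.066),hump=(.075,-.04,.07),pin=(.067,0,.08)).items(): print(k,W(p,v)[0].round(4))
print('side check',proj(g,W(p,[(-.12,-.04,.043),(-.12,.04,.04),(.067,0,.078)])).round(1).tolist())
print('box bottom corner',onz(g,(330,290),0),onz(g,(405,367),0))
for z in(.1,.2,.3): print(z,[onz(f,q,z).round(3).tolist() for q in((400,135),(405,185),(418,218))])
cv2.imwrite('pics/s2.png',cv2.resize(g['frame'][130:390,230:560],None,fx=2.4,fy=2.3))
```

```text
[ 0.5166 -0.0918  1.5385]
[[-0.5, -0.1], [0.2, 1.8], [0.4, -0.5], [-0.9, 0.0], [0.3, -0.1], [0.8, 1.9], [0.3, -1.4], [-0.9, -0.4]]
offcut [ 0.5527 -0.2131  0.043 ]
seat [0.5598 0.0068 0.066 ]
hump [ 0.559  -0.0182  0.07  ]
pin [ 0.5188 -0.0249  0.08  ]
side check [[305.3, 257.1], [277.6, 263.2], [270.8, 218.5]]
box bottom corner [ 0.57727231 -0.31793543  0.        ] [ 0.60399457 -0.59634372  0.        ]
0.1 [[0.774, -0.312, 0.1], [0.632, -0.321, 0.1], [0.54, -0.353, 0.1]]
0.2 [[0.745, -0.288, 0.2], [0.613, -0.296, 0.2], [0.528, -0.325, 0.2]]
0.3 [[0.715, -0.263, 0.3], [0.594, -0.271, 0.3], [0.516, -0.298, 0.3]]
```

View pics/s2.png

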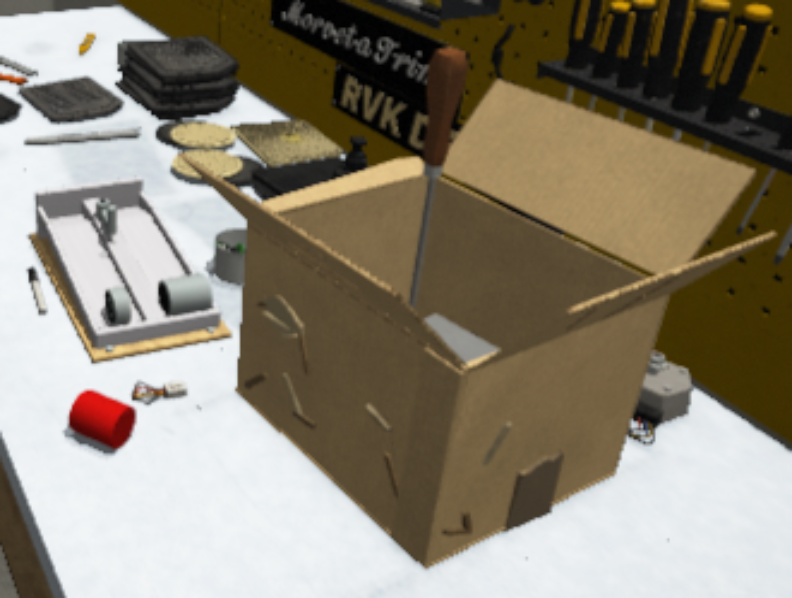

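The offcut is confirmed in the right gutter, and the fitted pose matches the side view. A box stands close to the foot of the rack, so I'll approach from the uphill side with the tool tilted 15°.

```bash
cat > plan.py <<'E'
from rackfit import *
from scipy.spatial.transform import Rotation as Ro
p=np.load('p.npy')
def pose(x,y,z,tilt=0,yaw=0):  # rack mm; tilt deg leans body uphill; yaw deg about rack z
    R=Ro.from_euler('z',p[2]+np.radians(yaw))*Ro.from_euler('y',np.radians(tilt))*Ro.from_euler('x',np.pi)
    return W(p,(x/1e3,y/1e3,z/1e3))[0],R
def cur():
    s=monitor.observe(); return s['position'],Ro.from_euler('xyz',s['tool_rot'])
def plan(*seq,start=None):  # seq of (pose,N)
    x,R=start or cur(); k=0
    for (xt,Rt),N in seq:
        rv=(R.inv()*Rt).as_rotvec()/N; dw=(xt-x)/N; print('->',xt.round(3),'per row deg',np.degrees(np.linalg.norm(rv)).round(1),'mm',1e3*np.linalg.norm(dw).round(4))
        for i in range(N):
            d=R.inv().apply(dw)*100; print('{"dx":%.2f,"dy":%.2f,"dz":%.2f,"wx":%.3f,"wy":%.3f,"wz":%.3f},'%(*d,*rv)); x=x+dw; R=R*Ro.from_rotvec(rv)
def where():
    x,R=cur(); c,s_=np.cos(p[2]),np.sin(p[2]); d=x-[p[0],p[1],0]
    print('rack mm',(1e3*np.array([c*d[0]+s_*d[1],-s_*d[0]+c*d[1],d[2]])).round(1),'axis',(Ro.from_euler('z',-p[2])*R).as_matrix()[:,2].round(3),'toolx',(Ro.from_euler('z',-p[2])*R).as_matrix()[:,0].round(3),monitor.observe()['force'].round(1),monitor.observe()['clock'])
E
python3 - <<'E'
from plan import *
q=(np.array([.43,.3,.24]),Ro.from_euler('z',2.18)*Ro.from_euler('x',np.pi))
a=pose(-60,-40,200); plan((q,7),(a,8))
E
```

```text
-> [0.43 0.3  0.24] per row deg 5.1 mm 52.5
{"dx":-4.40,"dy":-2.87,"dz":-0.12,"wx":0.000,"wy":0.000,"wz":0.090},
{"dx":-4.64,"dy":-2.46,"dz":-0.12,"wx":0.000,"wy":0.000,"wz":0.090},
{"dx":-4.84,"dy":-2.04,"dz":-0.12,"wx":0.000,"wy":0.000,"wz":0.090},
{"dx":-5.00,"dy":-1.59,"dz":-0.12,"wx":0.000,"wy":0.000,"wz":0.090},
{"dx":-5.13,"dy":-1.14,"dz":-0.12,"wx":0.000,"wy":0.000,"wz":0.090},
{"dx":-5.21,"dy":-0.68,"dz":-0.12,"wx":0.000,"wy":0.000,"wz":0.090},
{"dx":-5.25,"dy":-0.21,"dz":-0.12,"wx":0.000,"wy":0.000,"wz":0.090},
-> [ 0.555 -0.153  0.2  ] per row deg 4.6 mm 59.0
{"dx":-5.54,"dy":-1.96,"dz":0.50,"wx":-0.000,"wy":-0.000,"wz":0.080},
{"dx":-5.68,"dy":-1.51,"dz":0.50,"wx":-0.000,"wy":-0.000,"wz":0.080},
{"dx":-5.78,"dy":-1.05,"dz":0.50,"wx":-0.000,"wy":-0.000,"wz":0.080},
{"dx":-5.84,"dy":-0.59,"dz":0.50,"wx":-0.000,"wy":-0.000,"wz":0.080},
{"dx":-5.87,"dy":-0.12,"dz":0.50,"wx":-0.000,"wy":-0.000,"wz":0.080},
{"dx":-5.86,"dy":0.35,"dz":0.50,"wx":-0.000,"wy":-0.000,"wz":0.080},
{"dx":-5.82,"dy":0.82,"dz":0.50,"wx":-0.000,"wy":-0.000,"wz":0.080},
{"dx":-5.73,"dy":1.28,"dz":0.50,"wx":-0.000,"wy":-0.000,"wz":0.080},
```

```bash
python3 -m handwheel '[{"dx":-4.40,"dy":-2.87,"dz":-0.1,"wz":0.09,"claw":0},{"dx":-4.64,"dy":-2.46,"dz":-0.1,"wz":0.09,"claw":0},{"dx":-4.84,"dy":-2.04,"dz":-0.1,"wz":0.09,"claw":0},{"dx":-5.0,"dy":-1.59,"dz":-0.1,"wz":0.09,"claw":0},{"dx":-5.13,"dy":-1.14,"dz":-0.1,"wz":0.09,"claw":0},{"dx":-5.21,"dy":-0.68,"dz":-0.1,"wz":0.09,"claw":0},{"dx":-5.25,"dy":-0.21,"dz":-0.1,"wz":0.09,"claw":0}]' && python3 -m handwheel '[{"dx":-5.54,"dy":-1.96,"dz":0.5,"wz":0.08,"claw":0},{"dx":-5.68,"dy":-1.51,"dz":0.5,"wz":0.08,"claw":0},{"dx":-5.78,"dy":-1.05,"dz":0.5,"wz":0.08,"claw":0},{"dx":-5.84,"dy":-0.59,"dz":0.5,"wz":0.08,"claw":0},{"dx":-5.87,"dy":-0.12,"dz":0.5,"wz":0.08,"claw":0},{"dx":-5.86,"dy":0.35,"dz":0.5,"wz":0.08,"claw":0},{"dx":-5.82,"dy":0.82,"dz":0.5,"wz":0.08,"claw":0},{"dx":-5.73,"dy":1.28,"dz":0.5,"wz":0.08,"claw":0}]'
python3 - <<'E'
from plan import *
where(); f=grab('wrist','w1.png')
q=optics.masks_of('pipe_offcut','wrist')
for m in q[:3]: print(m['p'],m['rect'])
print('expected',proj(f,W(p,[(-.12,-.065,.043),(-.12,-.015,.043),(-.12,-.04,.065),(-.12,.04,.062),(.067,0,.078)])).round(0).tolist())
E
```

```text
rack mm [671.9 333.6 231.3] axis [ 0. -0. -1.] toolx [ 0.297  0.955 -0.   ] [ 0.9  0.2 -0.2] 1.1
expected [[-186.0, 626.0], [-210.0, 604.0], [-218.0, 637.0], [-258.0, 595.0], [-122.0, 602.0]]schema error: expected keys dx, dy, dz, wx, wy, wz, claw
```

View pics/w1.png

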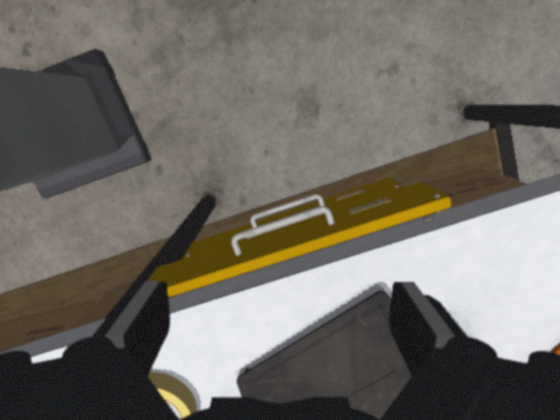

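The call was refused because every row needs all seven keys, so the arm hasn't moved. The wrist view shows only the bench edge and the open fingers.

```bash
python3 -m handwheel '[{"dx":-4.40,"dy":-2.87,"dz":-0.1,"wx":0,"wy":0,"wz":0.09,"claw":0},{"dx":-4.64,"dy":-2.46,"dz":-0.1,"wx":0,"wy":0,"wz":0.09,"claw":0},{"dx":-4.84,"dy":-2.04,"dz":-0.1,"wx":0,"wy":0,"wz":0.09,"claw":0},{"dx":-5.0,"dy":-1.59,"dz":-0.1,"wx":0,"wy":0,"wz":0.09,"claw":0},{"dx":-5.13,"dy":-1.14,"dz":-0.1,"wx":0,"wy":0,"wz":0.09,"claw":0},{"dx":-5.21,"dy":-0.68,"dz":-0.1,"wx":0,"wy":0,"wz":0.09,"claw":0},{"dx":-5.25,"dy":-0.21,"dz":-0.1,"wx":0,"wy":0,"wz":0.09,"claw":0}]' && python3 -m handwheel '[{"dx":-5.54,"dy":-1.96,"dz":0.5,"wx":0,"wy":0,"wz":0.08,"claw":0},{"dx":-5.68,"dy":-1.51,"dz":0.5,"wx":0,"wy":0,"wz":0.08,"claw":0},{"dx":-5.78,"dy":-1.05,"dz":0.5,"wx":0,"wy":0,"wz":0.08,"claw":0},{"dx":-5.84,"dy":-0.59,"dz":0.5,"wx":0,"wy":0,"wz":0.08,"claw":0},{"dx":-5.87,"dy":-0.12,"dz":0.5,"wx":0,"wy":0,"wz":0.08,"claw":0},{"dx":-5.86,"dy":0.35,"dz":0.5,"wx":0,"wy":0,"wz":0.08,"claw":0},{"dx":-5.82,"dy":0.82,"dz":0.5,"wx":0,"wy":0,"wz":0.08,"claw":0},{"dx":-5.73,"dy":1.28,"dz":0.5,"wx":0,"wy":0,"wz":0.08,"claw":0}]'
python3 - <<'E'
from plan import *
where(); f=grab('wrist','w2.png')
q=optics.masks_of('pipe_offcut','wrist')
for m in q[:3]: print(m['p'],m['rect'])
print('expected',proj(f,W(p,[(-.12,-.065,.043),(-.12,-.015,.043),(-.12,-.04,.065),(-.12,.04,.062),(.067,0,.078)])).round(0).tolist())
E
```

```text
clock: 2.08
position: [0.4306, 0.2983, 0.2386]
tool_rot: [3.141, -0.0, 2.175]
force: [0.9, 1.6, 0.3]
grip_width: -0.0
finger_force: 0.0
clock: 3.08
position: [0.5541, -0.1554, 0.1983]
tool_rot: [3.141, -0.0, 1.536]
force: [1.0, 0.9, 0.4]
grip_width: -0.0003
finger_force: 0.0
rack mm [-62.3 -39.5 198.3] axis [ 0.    -0.001 -1.   ] toolx [ 1.    -0.003  0.   ] [1.  0.9 0.4] 3.075
0.81 [253.3, 241.8, 61.5, 40.8]
0.73 [139.4, 384.8, 26.4, 18.7]
0.61 [402.9, 241.0, 74.0, 72.0]
expected [[309.0, 262.0], [251.0, 263.0], [280.0, 274.0], [181.0, 272.0], [215.0, 11.0]]
```

View pics/w2.png

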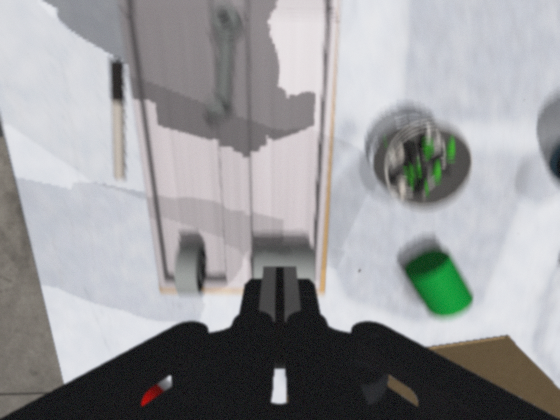

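The wrist view shows the offcut at (284,262), the bearing at (191,268) and the keeper pin at about (227,20), slightly right of where I predicted. I'll refit using both views.

Run:
```python
from plan import *
f=grab('wrist'); t=grab('top')
for n in('keeper_tab','bearing'):
    for m in optics.masks_of(n,'wrist')[:2]: print(n,m['p'],m['rect'])
L=[((226,228),(75,0,60)),((240,213),(67,0,78)),((690,250),(-150,0,30)),((128,220),(122,0,80)),((225,85),(75,-68,60)),((688,95),(-150,-68,30)),((690,398),(-150,68,30)),((225,375),(75,68,60))]
uv=np.array([[258+a/6-.4,190+b/6-.4] for (a,b),_ in L]); X=np.array([x for _,x in L])/1e3
Lw=[((227,18),(67,0,78)),((160,292),(-160,82,12)),((324,291),(-160,-82,12)),((250,283),(-145,0,30))]
uw=np.array([a for a,_ in Lw],float); Xw=np.array([b for _,b in Lw])/1e3
e=lambda p:proj(f,W(p,Xw))-uw
print(e(p).round(1).tolist())
r=least_squares(lambda p:np.r_[(proj(t,W(p,X))-uv).ravel()/1.0,e(p).ravel()/4],p,loss='soft_l1',x_scale=[.1,.1,.1])
print(p,r.x.round(4)); print(e(r.x).round(1).tolist())
for z in(.043,.055): 
  w=onz(f,(284,262),z); print('pipe',w)
```

```text
keeper_tab 0.6 [205.2, 1.2, 35.4, 105.9]
bearing 0.88 [174.3, 235.0, 31.6, 53.9]
[[-13.3, -16.2], [-5.6, -8.3], [0.3, -8.8], [-13.4, -5.8]]
[ 0.51659727 -0.09182652  1.53852518] [ 0.518  -0.0935  1.5452]
[[-11.4, -13.3], [-2.7, -6.3], [2.9, -7.9], [-10.6, -4.2]]
pipe [ 0.55549208 -0.21780008  0.043     ]
pipe [ 0.55554572 -0.21244551  0.055     ]
```

Run:
```python
from plan import *
p[:]=[.518,-.0935,1.5452]; np.save('p.npy',p)
where()
plan((pose(-138,-40,148,15),3),(pose(-165,-40,48,15),4))
```

```text
rack mm [-58.1 -37.1 198.3] axis [ 0.001  0.    -1.   ] toolx [ 1.    -0.006  0.001] [0.1 0.2 0.7] 3.375
-> [ 0.554 -0.232  0.148] per row deg 5.0 mm 31.5
{"dx":-2.66,"dy":0.11,"dz":1.67,"wx":-0.000,"wy":-0.087,"wz":-0.002},
{"dx":-2.51,"dy":0.11,"dz":1.90,"wx":-0.000,"wy":-0.087,"wz":-0.002},
{"dx":-2.33,"dy":0.10,"dz":2.11,"wx":-0.000,"wy":-0.087,"wz":-0.002},
-> [ 0.554 -0.259  0.048] per row deg 0.0 mm 25.9
{"dx":-0.00,"dy":-0.00,"dz":2.59,"wx":-0.000,"wy":-0.000,"wz":-0.000},
{"dx":-0.00,"dy":-0.00,"dz":2.59,"wx":-0.000,"wy":-0.000,"wz":-0.000},
{"dx":-0.00,"dy":-0.00,"dz":2.59,"wx":-0.000,"wy":-0.000,"wz":-0.000},
{"dx":-0.00,"dy":-0.00,"dz":2.59,"wx":-0.000,"wy":-0.000,"wz":-0.000},
```

```bash
python3 -m handwheel '[{"dx":-2.66,"dy":0.11,"dz":1.67,"wx":0,"wy":-0.087,"wz":0,"claw":0},{"dx":-2.51,"dy":0.11,"dz":1.9,"wx":0,"wy":-0.087,"wz":0,"claw":0},{"dx":-2.33,"dy":0.1,"dz":2.11,"wx":0,"wy":-0.087,"wz":0,"claw":0},{"dx":0,"dy":0,"dz":0,"wx":0,"wy":0,"wz":0,"claw":0}]'
python3 - <<'E'
from plan import *
where(); f=grab('wrist')
for m in optics.masks_of('pipe_offcut','wrist')[:2]: print(m['p'],m['rect'])
print('pipe',proj(f,W(p,[(-.12,-.065,.043),(-.12,-.015,.043),(-.12,-.04,.065)])).round(0).tolist())
g=grab('side'); x,R=cur()
print('tcp in side',proj(g,x),'')
cv2.imwrite('pics/s3.png',cv2.resize(g['frame'][100:330,200:400],None,fx=2.6,fy=2.6))
E
```

```text
clock: 3.88
position: [0.5539, -0.2318, 0.1471]
tool_rot: [-3.139, 0.261, 1.541]
force: [-0.3, 1.2, -0.1]
grip_width: -0.0001
finger_force: 0.0
rack mm [-137.3  -39.4  147.1] axis [-0.258  0.004 -0.966] toolx [ 0.966 -0.004 -0.258] [-0.3  1.2 -0.1] 3.875
0.82 [74.8, 272.1, 81.2, 71.0]
0.76 [440.9, 123.4, 91.2, 94.4]
pipe [[320.0, 153.0], [240.0, 153.0], [280.0, 168.0]]
tcp in side [[310.11387964 225.82978505]]
```

View pics/s3.png

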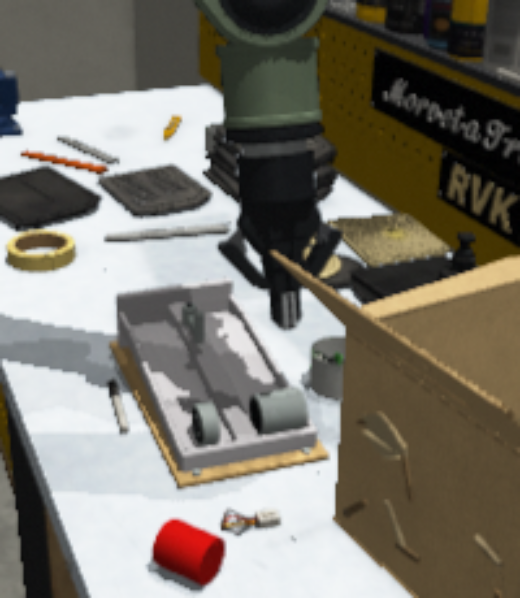

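The side view shows the shut fingertips at crop (288,325), as computed, with the box flap beside and clear of them. Next is the descent behind the offcut.

```bash
python3 -m handwheel '[{"dx":0,"dy":0,"dz":2.6,"wx":0,"wy":0,"wz":0,"claw":0},{"dx":0,"dy":0,"dz":2.6,"wx":0,"wy":0,"wz":0,"claw":0},{"dx":0,"dy":0,"dz":2.6,"wx":0,"wy":0,"wz":0,"claw":0},{"dx":0,"dy":0,"dz":2.4,"wx":0,"wy":0,"wz":0,"claw":0},{"dx":0,"dy":0,"dz":0,"wx":0,"wy":0,"wz":0,"claw":0}]'
python3 - <<'E'
from plan import *
where()
# push: contact path, straightening tilt 15->0
def cp(xp,tilt,e=6):  # pipe centre x -> TCP in contact
    zp=43+(xp+120)*np.tan(np.radians(8)) if xp<70 else 70
    a=np.radians(tilt); return pose(xp-33*np.cos(a)-e*np.sin(a),-40,zp+33*np.sin(a)-e*np.cos(a),tilt)
plan((cp(-120,15),2),(cp(-40,0),8),(cp(50,0),10))
E
```

```text
clock: 4.65
position: [0.5528, -0.2597, 0.0493]
tool_rot: [-3.141, 0.26, 1.537]
force: [0.4, -0.6, 0.6]
grip_width: -0.0
finger_force: 0.0
rack mm [-165.3  -39.1   49.3] axis [-0.257  0.003 -0.966] toolx [ 0.966 -0.008 -0.257] [ 0.4 -0.6  0.6] 4.65
-> [ 0.554 -0.248  0.046] per row deg 0.2 mm 6.2
{"dx":0.62,"dy":0.04,"dz":0.02,"wx":-0.002,"wy":-0.001,"wz":-0.004},
{"dx":0.62,"dy":0.04,"dz":0.02,"wx":-0.002,"wy":-0.001,"wz":-0.004},
-> [ 0.556 -0.167  0.048] per row deg 1.9 mm 10.1
{"dx":0.96,"dy":0.00,"dz":-0.29,"wx":-0.000,"wy":0.033,"wz":0.000},
{"dx":0.97,"dy":0.00,"dz":-0.26,"wx":-0.000,"wy":0.033,"wz":0.000},
{"dx":0.98,"dy":0.00,"dz":-0.23,"wx":-0.000,"wy":0.033,"wz":0.000},
{"dx":0.99,"dy":0.00,"dz":-0.19,"wx":-0.000,"wy":0.033,"wz":0.000},
{"dx":0.99,"dy":0.00,"dz":-0.16,"wx":-0.000,"wy":0.033,"wz":0.000},
{"dx":1.00,"dy":0.00,"dz":-0.13,"wx":-0.000,"wy":0.033,"wz":0.000},
{"dx":1.00,"dy":0.00,"dz":-0.10,"wx":-0.000,"wy":0.033,"wz":0.000},
{"dx":1.00,"dy":0.00,"dz":-0.06,"wx":-0.000,"wy":0.033,"wz":0.000},
-> [ 0.558 -0.078  0.061] per row deg 0.0 mm 9.1
{"dx":0.90,"dy":-0.00,"dz":-0.13,"wx":-0.000,"wy":-0.000,"wz":-0.000},
{"dx":0.90,"dy":-0.00,"dz":-0.13,"wx":-0.000,"wy":-0.000,"wz":-0.000},
{"dx":0.90,"dy":-0.00,"dz":-0.13,"wx":-0.000,"wy":-0.000,"wz":-0.000},
{"dx":0.90,"dy":-0.00,"dz":-0.13,"wx":-0.000,"wy":-0.000,"wz":-0.000},
{"dx":0.90,"dy":-0.00,"dz":-0.13,"wx":-0.000,"wy":-0.000,"wz":-0.000},
{"dx":0.90,"dy":-0.00,"dz":-0.13,"wx":-0.000,"wy":-0.000,"wz":-0.000},
{"dx":0.90,"dy":-0.00,"dz":-0.13,"wx":-0.000,"wy":-0.000,"wz":-0.000},
{"dx":0.90,"dy":-0.00,"dz":-0.13,"wx":-0.000,"wy":-0.000,"wz":-0.000},
{"dx":0.90,"dy":-0.00,"dz":-0.13,"wx":-0.000,"wy":-0.000,"wz":-0.000},
{"dx":0.90,"dy":-0.00,"dz":-0.13,"wx":-0.000,"wy":-0.000,"wz":-0.000},
```

```bash
python3 -m handwheel '[{"dx":0.5,"dy":0.04,"dz":0.02,"wx":0,"wy":0,"wz":0,"claw":0},{"dx":0.5,"dy":0.04,"dz":0.02,"wx":0,"wy":0,"wz":0,"claw":0},{"dx":0.5,"dy":0,"dz":-0.1,"wx":0,"wy":0.01,"wz":0,"claw":0},{"dx":0.7,"dy":0,"dz":-0.18,"wx":0,"wy":0.03,"wz":0,"claw":0},{"dx":0.7,"dy":0,"dz":-0.18,"wx":0,"wy":0.03,"wz":0,"claw":0},{"dx":0.7,"dy":0,"dz":-0.16,"wx":0,"wy":0.03,"wz":0,"claw":0}]'
python3 - <<'E'
from plan import *
where(); f=grab('wrist')
for c in('side','top'):
    g=grab(c)
    for m in optics.masks_of('pipe_offcut',c)[:3]: print(c,m['p'],m['rect'])
    for x in(-120,-100,-90,-80): print(x,proj(g,W(p,[(x/1e3,-.04,.043+(x+120)/1e3*.14)])).round(1))
E
```

```text
clock: 5.4
position: [0.5553, -0.2234, 0.047]
tool_rot: [3.141, 0.159, 1.537]
force: [-0.6, -1.8, 1.1]
grip_width: 0.0001
finger_force: 0.5
rack mm [-128.9  -40.6   47. ] axis [-0.158  0.001 -0.987] toolx [ 0.987 -0.008 -0.158] [-0.6 -1.8  1.1] 5.4
side 0.87 [261.8, 299.2, 26.2, 24.4]
side 0.48 [289.0, 243.3, 15.6, 17.5]
side 0.4 [269.5, 216.2, 8.6, 15.9]
-120 [[306.3 257.2]]
-100 [[303.6 252.6]]
-90 [[302.2 250.4]]
-80 [[300.9 248.2]]
top 0.62 [409.4, 257.1, 23.7, 26.5]
top 0.54 [363.1, 159.1, 20.7, 10.9]
-120 [[363.8 215.3]]
-100 [[356.9 215. ]]
-90 [[353.4 214.9]]
-80 [[350.  214.8]]
```

```bash
python3 -m handwheel '[{"dx":0.8,"dy":0,"dz":-0.02,"wx":0,"wy":0.032,"wz":0,"claw":0},{"dx":0.9,"dy":0,"dz":-0.1,"wx":0,"wy":0.032,"wz":0,"claw":0},{"dx":0.9,"dy":0,"dz":-0.09,"wx":0,"wy":0.032,"wz":0,"claw":0},{"dx":0.9,"dy":0,"dz":-0.08,"wx":0,"wy":0.032,"wz":0,"claw":0},{"dx":0.9,"dy":0,"dz":-0.06,"wx":0,"wy":0.031,"wz":0,"claw":0},{"dx":0.9,"dy":0,"dz":-0.13,"wx":0,"wy":0,"wz":0,"claw":0},{"dx":0.9,"dy":0,"dz":-0.13,"wx":0,"wy":0,"wz":0,"claw":0}]'
python3 - <<'E'
from plan import *
where()
g=grab('side')
for m in optics.masks_of('pipe_offcut','side')[:3]: print(m['p'],m['rect'])
for x in(-50,-30,-10): print(x,proj(g,W(p,[(x/1e3,-.04,.043+(x+120)/1e3*.14)])).round(1))
E
```

```text
clock: 6.52
position: [0.5573, -0.1608, 0.0487]
tool_rot: [-3.142, 0.002, 1.538]
force: [-1.0, -0.6, -0.4]
grip_width: -0.0002
finger_force: 0.3
rack mm [-66.3 -41.1  48.7] axis [-0.002  0.    -1.   ] toolx [ 1.    -0.007 -0.002] [-1.  -0.6 -0.4] 6.525
0.69 [283.2, 232.1, 11.3, 14.0]
-50 [[297.1 241.8]]
-30 [[294.6 237.7]]
-10 [[292.3 233.7]]
```

```bash
python3 -m handwheel '[{"dx":0.9,"dy":-0.02,"dz":-0.13,"wx":0,"wy":0,"wz":0,"claw":0},{"dx":0.9,"dy":-0.02,"dz":-0.13,"wx":0,"wy":0,"wz":0,"claw":0},{"dx":0.9,"dy":-0.02,"dz":-0.13,"wx":0,"wy":0,"wz":0,"claw":0},{"dx":0.9,"dy":-0.02,"dz":-0.13,"wx":0,"wy":0,"wz":0,"claw":0},{"dx":0.9,"dy":-0.02,"dz":-0.13,"wx":0,"wy":0,"wz":0,"claw":0},{"dx":0.9,"dy":-0.02,"dz":-0.13,"wx":0,"wy":0,"wz":0,"claw":0},{"dx":0.9,"dy":-0.02,"dz":-0.13,"wx":0,"wy":0,"wz":0,"claw":0},{"dx":0.9,"dy":-0.02,"dz":-0.13,"wx":0,"wy":0,"wz":0,"claw":0}]'
python3 - <<'E'
from plan import *
where()
g=grab('side')
for m in optics.masks_of('pipe_offcut','side')[:3]: print(m['p'],m['rect'])
for x in(20,40,60): print(x,proj(g,W(p,[(x/1e3,-.04,.043+(x+120)/1e3*.14)])).round(1))
g=grab('top'); print(proj(g,W(p,[(.04,-.04,.065)])))
for m in optics.masks_of('pipe_offcut','top')[:3]: print(m['p'],m['rect'])
E
```

```text
clock: 7.62
position: [0.5581, -0.0889, 0.059]
tool_rot: [3.142, 0.002, 1.538]
force: [0.0, -0.2, 1.0]
grip_width: -0.0001
finger_force: 0.3
rack mm [  5.6 -40.   59. ] axis [-0.002 -0.    -1.   ] toolx [ 1.    -0.007 -0.002] [ 0.  -0.2  1. ] 7.625
0.92 [258.7, 298.9, 26.8, 25.9]
0.61 [276.9, 215.3, 11.1, 18.1]
20 [[288.8 227.9]]
40 [[286.5 224.2]]
60 [[284.4 220.5]]
[[308.10256638 213.15383113]]
0.87 [408.6, 253.7, 22.5, 27.4]
0.66 [361.5, 158.4, 22.2, 18.7]
```

```bash
python3 -m handwheel '[{"dx":0.8,"dy":0,"dz":-0.12,"wx":0,"wy":0,"wz":0,"claw":0},{"dx":0.8,"dy":0,"dz":-0.12,"wx":0,"wy":0,"wz":0,"claw":0},{"dx":0.8,"dy":0,"dz":-0.12,"wx":0,"wy":0,"wz":0,"claw":0},{"dx":0.6,"dy":0,"dz":-0.06,"wx":0,"wy":0,"wz":0,"claw":0},{"dx":0.5,"dy":0,"dz":0,"wx":0,"wy":0,"wz":0,"claw":0},{"dx":0.5,"dy":0,"dz":0,"wx":0,"wy":0,"wz":0,"claw":0},{"dx":0.5,"dy":0,"dz":0,"wx":0,"wy":0,"wz":0,"claw":0},{"dx":0,"dy":0,"dz":0,"wx":0,"wy":0,"wz":0,"claw":0}]'
python3 - <<'E'
from plan import *
where()
for c in('side','top','wrist'):
    g=grab(c,c+'_e.png')
    for m in optics.masks_of('pipe_offcut',c)[:4]: print(c,m['p'],m['rect'])
    for m in optics.masks_of('keeper_tab',c)[:1]: print(c,'keeper',m['p'],m['rect'])
    print(proj(g,W(p,[(.1,-.04,.066),(.083,-.04,.07),(.067,0,.078),(.013,0,.101)])).round(0).tolist())
E
```

```text
clock: 8.82
position: [0.5596, -0.0441, 0.0629]
tool_rot: [-3.141, 0.002, 1.538]
force: [0.2, 0.1, 0.5]
grip_width: -0.0001
finger_force: 0.0
rack mm [ 50.4 -40.3  62.9] axis [-0.002  0.    -1.   ] toolx [ 1.    -0.007 -0.002] [0.2 0.1 0.5] 8.825
side 0.91 [260.9, 299.7, 26.4, 25.3]
side 0.4 [271.7, 209.6, 10.1, 10.2]
side keeper 0.41 [269.7, 216.7, 8.6, 14.9]
[[280.0, 216.0], [282.0, 217.0], [271.0, 219.0], [277.0, 220.0]]
top 0.88 [408.2, 256.2, 22.5, 24.5]
top 0.87 [360.9, 157.6, 24.5, 18.9]
[[287.0, 213.0], [293.0, 213.0], [298.0, 227.0], [318.0, 226.0]]
wrist 0.64 [203.1, 110.4, 155.4, 119.8]
wrist keeper 0.85 [152.5, 228.4, 57.6, 167.4]
[[277.0, 170.0], [277.0, 217.0], [169.0, 265.0], [165.0, 433.0]]
```

View pics/wrist_e.png

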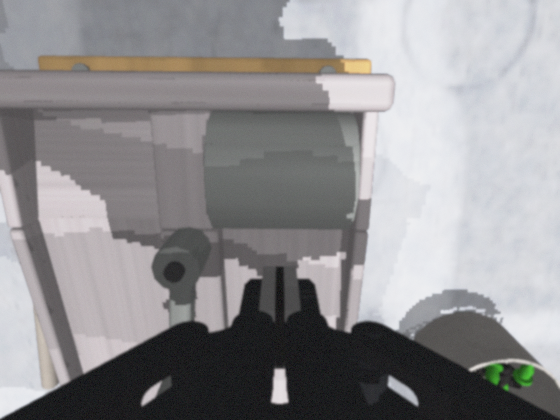

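The offcut is seated against the stop: its centre at (280,170) matches the predicted seat at (277,170). Next I lift, cross to the +y side of the keeper tab and come down beside it.

Run:
```python
from plan import *
plan((pose(46,-40,123),2),(pose(13,42,123),3),(pose(13,42,78),2))
```

```text
-> [ 0.559 -0.049  0.123] per row deg 0.2 mm 30.099999999999998
{"dx":-0.20,"dy":-0.02,"dz":-3.00,"wx":-0.000,"wy":0.001,"wz":-0.004},
{"dx":-0.20,"dy":-0.02,"dz":-3.00,"wx":-0.000,"wy":0.001,"wz":-0.004},
-> [ 0.476 -0.079  0.123] per row deg 0.0 mm 29.5
{"dx":-1.10,"dy":-2.73,"dz":-0.00,"wx":0.000,"wy":0.000,"wz":0.000},
{"dx":-1.10,"dy":-2.73,"dz":-0.00,"wx":0.000,"wy":0.000,"wz":0.000},
{"dx":-1.10,"dy":-2.73,"dz":-0.00,"wx":0.000,"wy":0.000,"wz":0.000},
-> [ 0.476 -0.079  0.078] per row deg 0.0 mm 22.5
{"dx":0.00,"dy":0.00,"dz":2.25,"wx":0.000,"wy":0.000,"wz":0.000},
{"dx":0.00,"dy":0.00,"dz":2.25,"wx":0.000,"wy":0.000,"wz":0.000},
```

```bash
python3 -m handwheel '[{"dx":-0.2,"dy":0,"dz":-3,"wx":0,"wy":0,"wz":0,"claw":0},{"dx":-0.2,"dy":0,"dz":-3,"wx":0,"wy":0,"wz":-0.007,"claw":0},{"dx":-1.1,"dy":-2.75,"dz":-0.5,"wx":0,"wy":0,"wz":0,"claw":0},{"dx":-1.1,"dy":-2.75,"dz":0,"wx":0,"wy":0,"wz":0,"claw":0},{"dx":-1.1,"dy":-2.75,"dz":0,"wx":0,"wy":0,"wz":0,"claw":0},{"dx":0,"dy":0,"dz":0,"wx":0,"wy":0,"wz":0,"claw":0}]'
python3 - <<'E'
from plan import *
where()
for c in('top','side'):
    g=grab(c,c+'_k.png')
    for n in('keeper_tab','pipe_offcut'):
        for m in optics.masks_of(n,c)[:3]: print(c,n,m['p'],m['rect'])
    print(proj(g,W(p,[(.067,0,.075),(.013,.005,.101),(.013,-.005,.101),(.1,-.04,.066)])).round(0).tolist())
a=cv2.imread('pics/top_k.png')[190:270,258:388]; b=cv2.imread('pics/side_k.png')[185:275,230:330]
cv2.imwrite('pics/k.png',np.vstack([cv2.resize(a,(780,320)),cv2.resize(b,(780,280))]))
E
```

```text
clock: 10.02
position: [0.4747, -0.08, 0.1283]
tool_rot: [-3.141, 0.002, 1.543]
force: [0.6, -0.6, 0.6]
grip_width: -0.0004
finger_force: 0.0
rack mm [ 12.4  43.6 128.3] axis [-0.002  0.001 -1.   ] toolx [ 1.    -0.002 -0.002] [ 0.6 -0.6  0.6] 10.025
top keeper_tab 0.21 [151.8, 248.6, 33.9, 31.3]
top pipe_offcut 0.58 [408.8, 256.1, 21.5, 26.5]
top pipe_offcut 0.52 [282.4, 201.8, 12.6, 20.6]
[[298.0, 227.0], [318.0, 228.0], [318.0, 224.0], [287.0, 213.0]]
side keeper_tab 0.48 [271.6, 219.6, 5.3, 7.2]
side pipe_offcut 0.64 [259.8, 299.7, 26.4, 26.3]
side pipe_offcut 0.47 [272.0, 208.4, 18.2, 14.1]
[[271.0, 220.0], [275.0, 220.0], [278.0, 219.0], [280.0, 216.0]]
```

View pics/k.png

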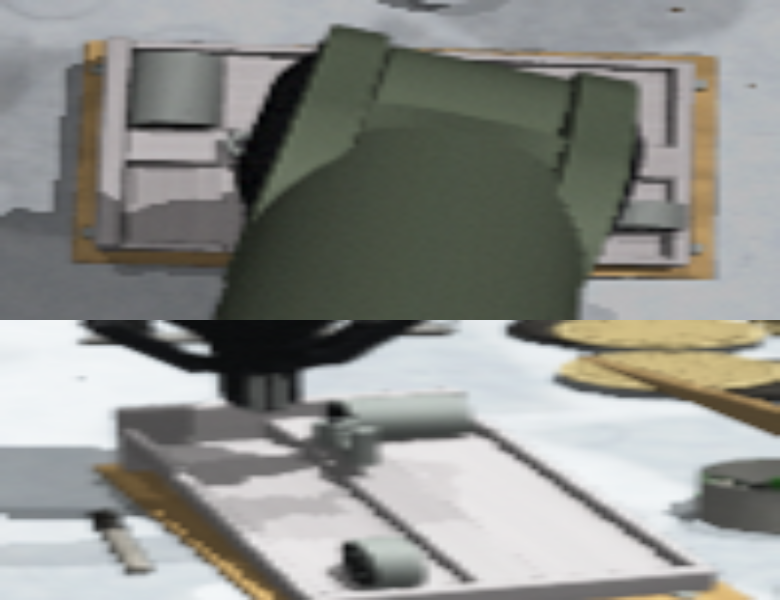

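The offcut is still seated and the bearing unmoved. The tab, at crop (345,440), is clear of the fingertips. I'll descend and push it sideways.

```bash
python3 -m handwheel '[{"dx":0,"dy":0,"dz":2.5,"wx":0,"wy":0,"wz":0,"claw":0},{"dx":0,"dy":0,"dz":2.5,"wx":0,"wy":0,"wz":0,"claw":0},{"dx":0,"dy":1.0,"dz":0,"wx":0,"wy":0,"wz":0,"claw":0},{"dx":0,"dy":1.0,"dz":0,"wx":0,"wy":0,"wz":0,"claw":0},{"dx":0,"dy":1.0,"dz":0,"wx":0,"wy":0,"wz":0,"claw":0},{"dx":0.2,"dy":1.0,"dz":0,"wx":0,"wy":0,"wz":0,"claw":0},{"dx":0.4,"dy":1.0,"dz":0,"wx":0,"wy":0,"wz":0,"claw":0},{"dx":0.6,"dy":1.0,"dz":0,"wx":0,"wy":0,"wz":0,"claw":0}]'
python3 - <<'E'
from plan import *
where()
g=grab('wrist')
for m in optics.masks_of('keeper_tab','wrist')[:2]:
    print(m['p'],m['rect'])
for th in (0,-.4,-.8,-1.1): print(th,proj(g,W(p,[(.067-.054*np.cos(th),.054*np.sin(th),.101)])).round(0))
E
```

```text
clock: 11.32
position: [0.5371, -0.0686, 0.0781]
tool_rot: [3.142, 0.002, 1.545]
force: [-0.3, -0.7, 1.2]
grip_width: 0.0
finger_force: 0.5
rack mm [ 25.4 -18.5  78.1] axis [-0.002 -0.    -1.   ] toolx [ 1.    -0.    -0.002] [-0.3 -0.7  1.2] 11.325
0.56 [217.3, 162.0, 133.9, 166.9]
0 [[229. 347.]]
-0.4 [[285. 337.]]
-0.8 [[335. 307.]]
-1.1 [[363. 274.]]
```

The keeper is at about -0.8 rad. I'll go round to the downhill side of the tab and push it uphill.

```bash
python3 -m handwheel '[{"dx":-1.4,"dy":-0.1,"dz":0,"wx":0,"wy":0,"wz":0,"claw":0},{"dx":-1.4,"dy":0,"dz":0,"wx":0,"wy":0,"wz":0,"claw":0},{"dx":0,"dy":1.3,"dz":0,"wx":0,"wy":0,"wz":0,"claw":0},{"dx":0,"dy":1.4,"dz":0,"wx":0,"wy":0,"wz":0,"claw":0},{"dx":1.2,"dy":0,"dz":0,"wx":0,"wy":0,"wz":0,"claw":0},{"dx":1.0,"dy":0.2,"dz":0,"wx":0,"wy":0,"wz":0,"claw":0},{"dx":1.0,"dy":0.3,"dz":0,"wx":0,"wy":0,"wz":0,"claw":0},{"dx":0.7,"dy":0.2,"dz":0,"wx":0,"wy":0,"wz":0,"claw":0}]'
python3 -m handwheel '[{"dx":0.3,"dy":0,"dz":0,"wx":0,"wy":0,"wz":0,"claw":0},{"dx":0.2,"dy":0,"dz":0,"wx":0,"wy":0,"wz":0,"claw":0}]'
python3 - <<'E'
from plan import *
where()
g=grab('wrist','w_end.png')
for n in('keeper_tab','pipe_offcut'):
    for m in optics.masks_of(n,'wrist')[:2]: print(n,m['p'],m['rect'])
for th in (-1.0,-1.15,-1.3,-1.45): print(th,proj(g,W(p,[(.067-.054*np.cos(th),.054*np.sin(th),.101)])).round(0))
E
```

```text
clock: 12.42
position: [0.5698, -0.0575, 0.0779]
tool_rot: [-3.141, 0.002, 1.546]
force: [1.0, -1.4, 0.7]
grip_width: 0.0003
finger_force: 0.5
clock: 12.68
position: [0.5696, -0.0536, 0.0779]
tool_rot: [-3.141, 0.002, 1.545]
force: [0.0, -0.8, -0.4]
grip_width: 0.0002
finger_force: 0.4
rack mm [ 41.2 -50.6  77.9] axis [-0.002  0.    -1.   ] toolx [ 1.    -0.    -0.002] [ 0.  -0.8 -0.4] 12.675
keeper_tab 0.56 [139.2, 198.8, 174.4, 90.2]
pipe_offcut 0.55 [181.3, 88.4, 142.4, 113.0]
-1.0 [[264. 326.]]
-1.15 [[275. 308.]]
-1.3 [[283. 289.]]
-1.45 [[287. 269.]]
```

```bash
python3 -m handwheel '[{"dx":0.2,"dy":0,"dz":0,"wx":0,"wy":0,"wz":0,"claw":0},{"dx":0.1,"dy":0,"dz":0,"wx":0,"wy":0,"wz":0,"claw":0}]'; python3 -m handwheel '[{"dx":-1.5,"dy":0,"dz":0,"wx":0,"wy":0,"wz":0,"claw":0},{"dx":-2.5,"dy":0,"dz":-1,"wx":0,"wy":0,"wz":0,"claw":0},{"dx":-2,"dy":0,"dz":-4,"wx":0,"wy":0,"wz":0,"claw":0},{"dx":0,"dy":0,"dz":-4,"wx":0,"wy":0,"wz":0,"claw":0},{"dx":0,"dy":0,"dz":0,"wx":0,"wy":0,"wz":0,"claw":0}]'
python3 - <<'E'
from plan import *
where()
g=grab('wrist','w_fin.png')
for n in('keeper_tab','pipe_offcut'):
    for m in optics.masks_of(n,'wrist')[:2]: print(n,m['p'],m['rect'])
for th in (-1.15,-1.45): print(th,proj(g,W(p,[(.067-.054*np.cos(th),.054*np.sin(th),.101)])).round(0))
print(proj(g,W(p,[(.1,-.04,.066),(.067,0,.078)])).round(0))
E
```

```text
clock: 13.08
position: [0.5698, -0.0522, 0.078]
tool_rot: [3.141, 0.004, 1.544]
force: [0.3, -10.6, -1.1]
grip_width: 0.0002
finger_force: 5.3
clock: 13.7
position: [0.5696, -0.1118, 0.1708]
tool_rot: [3.137, 0.002, 1.544]
force: [-0.1, -0.8, -0.7]
grip_width: -0.0001
finger_force: 0.0
rack mm [-17.  -52.  170.8] axis [-0.002 -0.004 -1.   ] toolx [ 1.    -0.002 -0.002] [-0.1 -0.8 -0.7] 13.7
pipe_offcut 0.96 [214.2, 4.9, 94.8, 64.1]
pipe_offcut 0.68 [392.2, 300.3, 72.7, 63.6]
-1.15 [[273. 126.]]
-1.45 [[281.  96.]]
[[258.  27.]
 [190.  85.]]
```

View pics/w_fin.png

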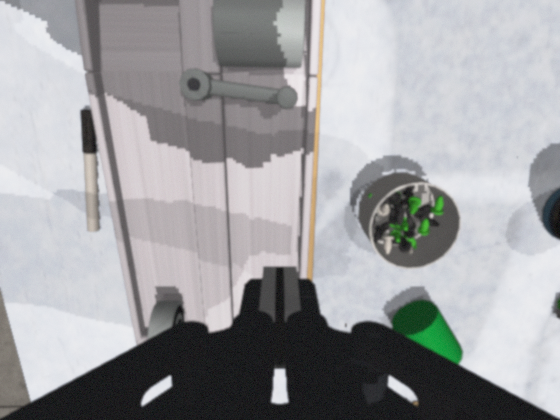

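The keeper lies across the gutter from its pin at (195,85) to the tab at (287,97), hard against its stop behind the seated offcut at (260,32). The robot is clear, so I'm handing in.

```bash
python3 -c "
from workcell import job_done; print(job_done())"
```

```text
the job is handed in; nothing more can be done
None
```

I rolled the offcut over the hump into the right-gutter seat, swung the keeper fully across behind it, left the bearing in place, and handed the job in at about 14 s; the hand-in gave no verdict.

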